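Find the loose tap handle and take that tap out of service

ROBOT

A 6-joint arm with a two-finger parallel gripper is mounted at the origin on the work surface. World frame = base frame: x ahead of the robot, y to its left, z up, the work surface at z = 0. Lengths are in m, angles in degrees, forces in N, time in s.
With the tool pointing down it reaches from about 0.325 to 0.85 m from the base axis. Payload 15.5 kg.
Tool frame: the origin (TCP) lies between the finger pads; the fingertips stand nose_length ahead of it and the grasp point (between the pads) lies 6 mm ahead of it (nose_length is the distance from the TCP to the fingertips, in m); z points along the fingers, y is the line along which they close (so a half turn about z gives the same grasp; the last joint's range is limited). The gripper opens to 91 mm and grips with 3 to 60 N. Pads are 32 mm wide; open, the fingers measure 118 mm over their backs; the gripper's body (76 mm by 178 mm) begins 60 mm behind the grasp point.
Start: joints at [-78.581, 28.281, 77.091, -0, 74.628, -5.472], TCP at [0.182, -0.598, 0.239] pointing down, gripper open.
Joint ranges: [-166.48, 166.48], [-47.26, 123.95], [12.59, 153.08], [-70.14, 250.14], [6.76, 159.57], [-176.63, 176.63]. Speed limits (degrees/s): [108.29, 108.29, 147.25, 172.46, 172.46, 172.46].

INTERFACE

Orientations are given as [roll, pitch, yaw] about the fixed x, y, z axes, in that order (R = Rz(yaw) Ry(pitch) Rx(roll)).
In Python, from workcell import * gives the robot as it stands.
- The arm moves only by the tool drive_tool, never from a script. Its argument "motion" is text: rows parted by semicolons, each of 4 numbers parted by spaces: the shift along the world's x, y, z in mm, then the turn about the world's z in rad. In form: tx ty tz turn; .... A call has exactly 8 rows; each row is the pose to reach, as a shift and turn from the pose commanded when the call began; what a row does not reach only later rows make up. A row lasts 1/10 s, in which the tool goes at most 50 mm and 8.59 degrees, less where a joint would pass 70% of its speed; a pose out of reach is approached as far as the arm can. A call with a gripper value outside its range is refused whole. "hand" is the opening, from 0 (shut) to 1 (fully open), set as the call begins (left out, the last holds). The fingers move at their own pace and stop on an object; the grip force is fixed at half the most. Time passes only in rows, so rows that repeat a pose let the fingers close, or fill a call up. It gives the time, the measured TCP pose, the force, the opening and the grip force at its end, in the units of the state.
- state(): the state, without advancing time (a new reading comes with each control period).
- grab_frame(name): name is "side" or "top" or "wrist"; returns the picture (400x640x3 uint8, red, green, blue); there is no depth.
- camera_params(name): a dict with "fx", "fy", "cx", "cy" (pixels), "R" (3x3) and "t" (3): a world point X has camera coordinates R X + t. Camera axes: x right, y down, z forward; pixel columns grow to the right and rows downward; lengths in m; the calibration is good to about 2 mm. The wrist camera is an equidistant fisheye: a pixel r from the principal point sees the ray r / f radians off the axis. A picture is of the moment at which its call begins: read the wrist's pose just before it. camera_params takes no time and is no camera call; for the wrist camera it gives the pose at the moment of the call.
- close_job(): hands the job in; it is judged then, once.
The state is a dict: "time": time; "q": joint angles; "dq": joint speeds; "effort": joint torques, N m; "tool_pos": TCP position; "tool_rot": TCP orientation; "contact_force": force on the tool from outside, world axes, zero at the start; "moment": the same for the moment, N m; "width": finger opening in m; "finger_force": force on a finger pad.
Only numpy, scipy, OpenCV 4.12 (cv2) and the standard library are available. Lean on these libraries where they do the work, as an engineer would, in place of code of your own. Each camera call takes 0.05 s, during which the arm holds its last target. There are 200 camera calls.

TASK

One of the three tap handles on the bar has a worn pivot: rock the handles gently towards you and away from you to feel which one has play, without straining the sound ones. Leave the loose handle leaning away from you at the end of its play, and put the out-of-service marker's ring down over it so that the marker lies flat on the tap bar. Leave the cups, jugs and other things on the counter where they are.

Things in the scene. Friction and masses are not known exactly. Their poses are not given: they have to be found in the camera images.
- tap_bar: Steel tap block bolted to the counter. Origin: on the counter, z up, x towards the drip-tray side (away from the robot), y to the left. Block: x -110 to +100, y -200 to +200, flat top (deck) 100 high; a 12 high drip tray and three spouts lie beyond it on the +x side. Three lever handles stand on the deck in a row at x = +30 and y = +130 (left), 0 (mid), -130 (right).
- handle_left: The left handle: round wooden grip, 26 across at its thickest and 70 long, on a 12 mm thick steel stem. Origin: middle of the grip, 80 above the deck when upright; the grip's top is 35 above it; z points up along the handle. It pivots with the joint of the same side about an axis parallel to the bar's y, 15 below the deck.
- handle_mid: The mid handle: round wooden grip, 26 across at its thickest and 70 long, on a 12 mm thick steel stem. Origin: middle of the grip, 80 above the deck when upright; the grip's top is 35 above it; z points up along the handle. It pivots with the joint of the same side about an axis parallel to the bar's y, 15 below the deck.
- handle_right: The right handle: round wooden grip, 26 across at its thickest and 70 long, on a 12 mm thick steel stem. Origin: middle of the grip, 80 above the deck when upright; the grip's top is 35 above it; z points up along the handle. It pivots with the joint of the same side about an axis parallel to the bar's y, 15 below the deck.
- lever_left (a joint): Lean of the left handle, rad: 0 upright, positive = away from the robot (bar +x). A stiff seal holds it where it is left and takes about 1.5 N at the grip to move. A sound handle meets its stops within about 0.03 rad either way and then stands firm; the one loose handle rocks on to between 0.11 and 0.17 rad each way. Pushed harder than 25 N at any time, a tap breaks. The loose one differs from time to time.
- lever_mid (a joint): Lean of the mid handle, rad: 0 upright, positive = away from the robot (bar +x). A stiff seal holds it where it is left and takes about 1.5 N at the grip to move. A sound handle meets its stops within about 0.03 rad either way and then stands firm; the one loose handle rocks on to between 0.11 and 0.17 rad each way. Pushed harder than 25 N at any time, a tap breaks. The loose one differs from time to time.
- lever_right (a joint): Lean of the right handle, rad: 0 upright, positive = away from the robot (bar +x). A stiff seal holds it where it is left and takes about 1.5 N at the grip to move. A sound handle meets its stops within about 0.03 rad either way and then stands firm; the one loose handle rocks on to between 0.11 and 0.17 rad each way. Pushed harder than 25 N at any time, a tap breaks. The loose one differs from time to time.
- foot_left (a point): Point on the deck where the upright left handle comes out.
- foot_mid (a point): Point on the deck where the upright mid handle comes out.
- foot_right (a point): Point on the deck where the upright right handle comes out.
- marker: The out-of-service marker, 50 to 100 g, lying flat on the counter at the robot's right: an aluminium flat ring, 76 outside, 56 hole, 6 thick, on a flat 26 wide arm that carries an upright black fin to hold it by (30 long along x, 12 thick along y, from 6 to 52 above the underside). Origin: on its underside, x along the arm towards the ring, z up. Ring centre at x = +50, fin centre at x = -45.
- ring_centre (a point): Centre of the marker's ring, at its underside.
- fin_centre (a point): Centre of the marker's fin, 29 above the underside.
- espresso_cup: Bystander: white ceramic cup, 48 across, 45 high, standing on the tap bar's far edge between the left and middle handles (mm). Origin: centre of its underside.
- steel_jug: Bystander: steel milk jug, 80 across, 100 high (mm). Origin: centre of its underside.
- blue_jug: Bystander: blue milk jug, 76 across, 100 high (mm). Origin: centre of its underside.
- tamper: Bystander: dark steel tamper, 56 across, 80 high (mm). Origin: centre of its underside.
- filter_box: Bystander: red box, 70 x 110 x 60 high (mm). Origin: centre of its underside.
- bowl: Bystander: white bowl, 120 across, 50 high (mm). Origin: centre of its underside.
- spoon: Bystander: long spoon lying on the counter.
Mind the look-alikes: they are no part of the job. Leave any pink or turquoise look-alike of the marker alone.

How it is judged (in metres and radians):
On the way, in this order (a step that is already met when the one before it is completed fails the run):
1. the loose handle has been rocked towards the robot (lean beyond -0.07 rad) (value of joint any of lever_left, lever_mid, lever_right below -0.07 rad), for 0.05 s.
2. then the loose handle has been pushed away from the robot (lean beyond +0.07 rad) (value of joint any of lever_left, lever_mid, lever_right above 0.07 rad), for 0.1 s.
At the end, for the whole second after the job is handed in: The loose handle leans away from the robot by more than 0.07 rad, the others by less than 0.05; the marker's ring is round that handle, its centre within 26 mm of the handle's foot, and the marker lies flat (within 0.06 rad, underside within 4 mm of the deck) and at rest on the tap bar (((value of joint lever_left above 0.07 rad and value of joint each of lever_mid, lever_right below 0.05 rad and horizontal distance between ring_centre and foot_left below 0.026 m and z of ring_centre in the frame of tap_bar between 0.096 and 0.104 m) or (value of joint lever_mid above 0.07 rad and value of joint each of lever_left, lever_right below 0.05 rad and horizontal distance between ring_centre and foot_mid below 0.026 m and z of ring_centre in the frame of tap_bar between 0.096 and 0.104 m) or (value of joint lever_right above 0.07 rad and value of joint each of lever_left, lever_mid below 0.05 rad and horizontal distance between ring_centre and foot_right below 0.026 m and z of ring_centre in the frame of tap_bar between 0.096 and 0.104 m)) and angle between marker's own z axis and vertical below 0.06 rad and contact force between marker and tap_bar above 0.2 N and linear speed of marker below 0.02 m/s); the robot touches nothing.
It fails at once if the robot presses on a tap handle with more than 25 N (contact force between any of the fingers, the arm and handle_left above 25 N or contact force between any of the fingers, the arm and handle_mid above 25 N or contact force between any of the fingers, the arm and handle_right above 25 N).
It fails at once if a bystander is moved more than 30 mm (distance of any of espresso_cup, steel_jug, blue_jug, tamper, filter_box, bowl, spoon from where it was at the start of the episode above 0.03 m).
It also fails if it takes over 72 s, if anything falls off the work surface, if the arm or the gripper's body presses on something with over 40 N, if the wrist force passes 120 N, or if a joint passes its speed limit or range.

## Working session

There is one attempt and no reset: what is moved stays moved. The work goes in short steps, Python scripts to look and compute and a tool call to move; the robot and the scene stay as the last step left them, time stands still between calls to the robot, and variables do not carry over. Pictures are saved under pics/ and viewed, at most 10 in all, crops included, and the job is handed in when it is done.

Besides the shell and the picture viewer there is one more tool, called after "Emit:" by a JSON object that holds its "op" and its "data". drive_tool: Moves the arm, as the interface text tells. Its arguments: {"type":"object","properties":{"motion":{"type":"string"},"hand":{"type":"number"}},"required":["motion"]}

```bash
mkdir -p pics; ls; python3 - <<'E'
from workcell import *
import cv2,numpy as np
s=state();print({k:s[k] for k in s})
for n in("side","top"):
    im=grab_frame(n);cv2.imwrite(f"pics/{n}0.png",im[:,:,::-1])
    c=camera_params(n);print(n,{k:np.round(c[k],4).tolist() for k in c})
try: print(nose_length)
except Exception as e: print(e)
E
```

```text
pics
{'time': 0.0, 'q': array([-7.85821791e+01,  2.83134107e+01,  7.71271559e+01, -2.53776014e-04,
        7.46268199e+01, -5.47033760e+00]), 'dq': array([ 0.04693248, -0.0235121 , -0.02957853, -0.04510045,  0.09140942,
        0.03697577]), 'effort': array([ 1.91058018e-03, -8.78840232e+01, -3.81868887e+01,  7.08605465e-02,
        5.31966775e-02, -9.49445484e-05]), 'tool_pos': array([ 0.18151398, -0.59770572,  0.23835408]), 'tool_rot': array([-1.79932897e+02, -6.18047579e-03,  1.68882223e+01]), 'contact_force': array([-1.85337962,  0.11774546,  0.49971921]), 'moment': array([-0.01727204, -0.01454394,  0.0351736 ]), 'finger_force': 0.0, 'width': 0.09117334479381406}
side {'fx': 492.701, 'fy': 492.701, 'cx': 315.5176, 'cy': 207.6836, 'R': [[0.9872, -0.1592, -0.0007], [-0.0995, -0.6137, -0.7832], [0.1243, 0.7733, -0.6217]], 't': [-0.4567, 0.0898, 1.6208]}
top {'fx': 431.3225, 'fy': 431.3225, 'cx': 325.4688, 'cy': 199.3986, 'R': [[0.0194, -0.9998, 0.0047], [-0.9979, -0.0196, -0.0622], [0.0623, -0.0035, -0.9981]], 't': [-0.0677, 0.4337, 1.5085]}
0.025
```

View pics/side0.png

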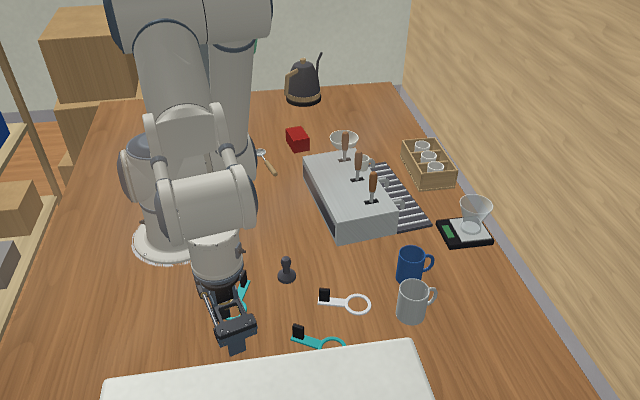

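View pics/top0.png

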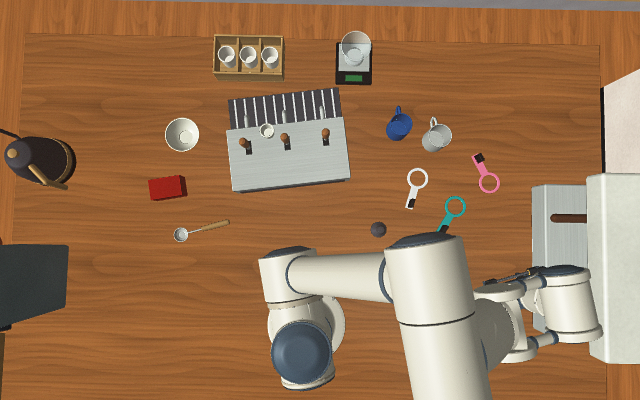

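```bash
cat > h.py <<'E'
from workcell import *
import cv2,numpy as np
def ray(n,p,c=None):
    c=c or camera_params(n);R=np.array(c["R"]);t=np.array(c["t"])
    x,y=(p[0]-c["cx"])/c["fx"],(p[1]-c["cy"])/c["fy"]
    if n=="wrist":
        r=np.hypot(x,y);k=np.sin(r)/max(r,1e-9);d=np.array([x*k,y*k,np.cos(r)])
    else: d=np.array([x,y,1.])
    d=R.T@d;return -R.T@t,d/np.linalg.norm(d)
def onz(n,p,z,c=None):
    o,d=ray(n,p,c);return o+d*(z-o[2])/d[2]
def tri(*rs):
    A=0;b=0
    for o,d in rs:
        P=np.eye(3)-np.outer(d,d);A=A+P;b=b+P@o
    X=np.linalg.solve(A,b);return X,[np.linalg.norm(np.cross(X-o,d))*1e3 for o,d in rs]
def blobs(m,amin=15):
    n,l,s,c=cv2.connectedComponentsWithStats(m.astype(np.uint8))
    return [(s[i].tolist(),np.round(c[i],1).tolist()) for i in range(1,n) if s[i,4]>=amin]
E
python3 - <<'E'
from h import *
a=cv2.imread("pics/top0.png");b=cv2.imread("pics/side0.png")
for n,im,(x0,y0,x1,y1) in (("top",a,(225,85,355,195)),("side",b,(300,120,440,245))):
    h=cv2.cvtColor(im,cv2.COLOR_BGR2HSV)[y0:y1,x0:x1]
    m=(h[...,1]>70)&((h[...,0]<20)|(h[...,0]>170))
    print(n,"wood",blobs(m))
for n,im,(x0,y0,x1,y1) in (("top",a,(395,160,435,215)),("side",b,(310,282,380,322))):
    h=cv2.cvtColor(im,cv2.COLOR_BGR2HSV)[y0:y1,x0:x1]
    print(n,x0,y0,"white",blobs((h[...,1]<50)&(h[...,2]>140)),"black",blobs(h[...,2]<60))
A=cv2.resize(a[80:200,220:440],None,fx=3.6,fy=3.6,interpolation=cv2.INTER_CUBIC)
B=cv2.resize(b[120:320,295:440],None,fx=3,fy=3,interpolation=cv2.INTER_CUBIC)
cv2.imwrite("pics/a.png",A);cv2.imwrite("pics/b.png",B)
E
```

```text
top wood [([0, 0, 130, 110, 3380], [73.1, 50.7]), ([97, 44, 8, 10, 69], [100.2, 48.4]), ([55, 48, 9, 11, 69], [59.3, 52.7]), ([14, 53, 10, 10, 77], [18.5, 57.4])]
side wood [([0, 0, 140, 125, 8240], [74.2, 53.3]), ([126, 0, 14, 19, 141], [134.8, 6.2]), ([42, 11, 7, 20, 117], [44.8, 20.2]), ([69, 51, 8, 21, 147], [72.4, 61.1])]
top 395 160 white [([10, 8, 23, 42, 264], [19.6, 25.8])] black [([13, 39, 7, 8, 40], [16.1, 42.6])]
side 310 282 white [([8, 11, 53, 22, 397], [37.3, 21.1])] black [([9, 6, 11, 14, 132], [13.9, 12.5])]
```

View pics/a.png

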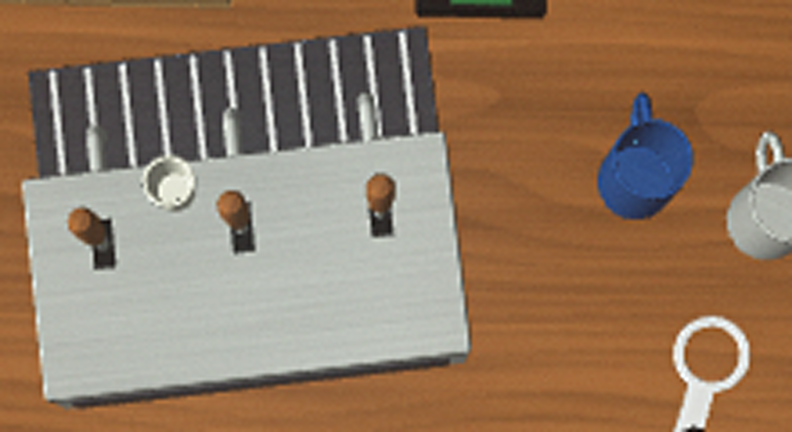

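View pics/b.png

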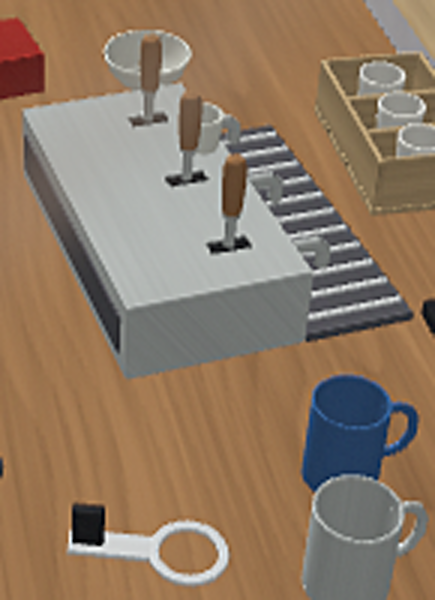

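The first two pictures show the white marker at top (417,178)/side (358,304) and three handles on the bar. The crops give the deck corners: a.png (23,183), (443,134), (467,354), (47,402). They also show the grips and the slots: b.png (149,119), (187,179), (229,245).

```bash
python3 - <<'E'
from h import *
np.set_printoptions(precision=4,suppress=True)
ta=lambda x,y:(220+x/3.6-.36,80+y/3.6-.36); sb=lambda x,y:(295+x/3-.33,120+y/3-.33)
C=[(23,183),(443,134),(467,354),(47,402)]
D={1:(311,270),2:(124,308),3:(24,110)}
for i in D: print("corner",i,*tri(ray("top",ta(*C[i])),ray("side",sb(*D[i]))))
P=np.array([onz("top",ta(*c),.1)for c in C]);print(P,[np.linalg.norm(P[i]-P[i-1]) for i in range(4)])
y=((P[0]-P[1])+(P[3]-P[2]))[:2];yaw=np.arctan2(-y[0],y[1])
x=np.array([np.cos(yaw),np.sin(yaw)]);yy=np.array([-x[1],x[0]])
o=P.mean(0)[:2]+.005*x;print("yaw",np.degrees(yaw),"orig",o)
for n,s,k in(("L",(149,119),.13),("M",(187,179),0),("R",(229,245),-.13)):print(n,"foot",o+.03*x+k*yy,"side slot",onz("side",sb(*s),.1))
# grip centroids from masks
for n,t,s in(("L",(225+18.5,85+57.4),(344.8,140+.3)),("M",(225+59.3,85+52.7),None),("R",(325.2,133.4),(372.4,181.1))):
    if s:print(n,"grip",*tri(ray("top",t),ray("side",s)))
for n,t,s in(("L",(80,220),(151,38)),("M",(231,202),(190,98)),("R",(380,183),(234,157))):print(n,"top",*tri(ray("top",ta(*t)),ray("side",sb(*s))))
r,e=tri(ray("top",ta(711,354)),ray("side",sb(190,552)));print("ring",r,e,onz("top",ta(711,354),.006),onz("side",sb(190,552),.006))
f,e=tri(ray("top",(411.1,202.6)),ray("side",(323.9,294.5)));print("fin",f,e)
d=(r-f)[:2];print(np.linalg.norm(d),np.degrees(np.arctan2(d[1],d[0])))
E
```

```text
corner 1 [ 0.7091 -0.1115  0.1038] [np.float64(0.8272031571636392), np.float64(0.8272031571637108)]
corner 2 [ 0.5035 -0.1373  0.1007] [np.float64(0.786956971207401), np.float64(0.7869569712072477)]
corner 3 [0.4528 0.2499 0.1016] [np.float64(2.425410362368278), np.float64(2.4254103623682464)]
[[ 0.6549  0.2795  0.1   ]
 [ 0.7093 -0.1115  0.1   ]
 [ 0.5028 -0.1373  0.1   ]
 [ 0.4505  0.2504  0.1   ]] [np.float64(0.20645579305879272), np.float64(0.39478365512123664), np.float64(0.20807359627418803), np.float64(0.39122093906266225)]
yaw 7.804647079296603 orig [0.5843 0.0709]
L foot [0.5964 0.2038] side slot [0.6025 0.208  0.1   ]
M foot [0.614 0.075] side slot [0.6197 0.0772 0.1   ]
R foot [ 0.6317 -0.0538] side slot [ 0.6368 -0.0509  0.1   ]
L grip [0.6    0.2038 0.1825] [np.float64(0.2712543650939885), np.float64(0.2712543650938389)]
R grip [ 0.6342 -0.0538  0.1826] [np.float64(0.4474390105449305), np.float64(0.4474390105450623)]
L top [0.599  0.2028 0.2151] [np.float64(0.5372361972125175), np.float64(0.5372361972123171)]
M top [0.6171 0.0744 0.211 ] [np.float64(0.5119431007335742), np.float64(0.5119431007337174)]
R top [ 0.6342 -0.0534  0.2171] [np.float64(1.1244298697575559), np.float64(1.1244298697574928)]
ring [ 0.5199 -0.3846  0.0053] [np.float64(1.5839645035655965), np.float64(1.5839645035659082)] [ 0.5183 -0.3842  0.006 ] [ 0.5214 -0.3851  0.006 ]
fin [ 0.4286 -0.3582  0.031 ] [np.float64(0.027035873135464142), np.float64(0.027035873135576115)]
0.0950954366506653 -16.092282113577202
```

Emit:
{"op": "drive_tool", "data": {"motion": "350 420 80 1.0; 350 420 80 1.0; 350 420 80 1.0; 350 420 80 1.0; 350 420 80 1.0; 350 420 80 1.0; 350 420 80 1.0; 350 420 80 1.0", "hand": 0.6}}

```text
time: 0.9
tool_pos: [0.4358, -0.2921, 0.297]
tool_rot: [-180.0, -0.0, 74.4]
contact_force: [0.5, -1.2, -0.4]
width: 0.0549
finger_force: 0.0
```

Emit:
{"op": "drive_tool", "data": {"motion": "199 241 0 0.412; 199 241 0 0.412; 199 241 0 0.412; 199 241 0 0.412; 199 241 0 0.412; 199 241 0 0.412; 199 241 0 0.412; 199 241 0 0.412"}}

```text
time: 1.7
tool_pos: [0.6346, -0.0513, 0.296]
tool_rot: [-179.9, -0.0, 97.9]
contact_force: [-0.1, -0.2, -0.7]
width: 0.0547
finger_force: 0.0
```

```bash
python3 - <<'E'
from h import *
s=state();print(s["time"],s["tool_pos"],s["tool_rot"],s["contact_force"])
c=camera_params("wrist");print({k:np.round(c[k],3).tolist() for k in c})
w=grab_frame("wrist");cv2.imwrite("pics/w1.png",w[:,:,::-1])
E
```

```text
1.7 [ 0.63463528 -0.05128023  0.29601414] [-1.79948574e+02 -2.20735208e-02  9.79407017e+01] [-0.08329924 -0.20833745 -0.71761425]
{'fx': 309.707, 'fy': 309.707, 'cx': 309.328, 'cy': 201.29, 'R': [[0.99, 0.139, -0.002], [0.133, -0.95, 0.283], [0.038, -0.281, -0.959]], 't': [-0.621, -0.181, 0.408]}
```

View pics/w1.png

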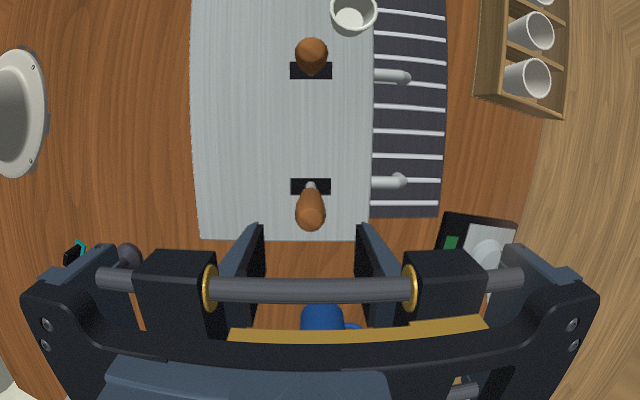

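The wrist view shows the right slot at (310,187), the mid slot at (311,70), and the right handle centred between the fingers.

```bash
python3 - <<'E'
from h import *
for p in ((310.5,187),(311,70.5)): print(onz("wrist",p,.1))
print(onz("wrist",(310,215),.205))
E
```

```text
[ 0.63488094 -0.05563684  0.1       ]
[0.61743103 0.07370231 0.1       ]
[ 0.63395337 -0.05318656  0.205     ]
```

Emit:
{"op": "drive_tool", "data": {"motion": "0 0 -40 0; 0 0 -80 0; 0 0 -104 0; 0 0 -104 0; 0 0 -104 0; 0 0 -104 0; 0 0 -104 0; 0 0 -104 0", "hand": 0.5}}

```text
time: 2.55
tool_pos: [0.6344, -0.0532, 0.194]
tool_rot: [179.9, 0.0, 97.8]
contact_force: [-0.4, 0.1, -0.1]
width: 0.0461
finger_force: 0.0
```

Emit:
{"op": "drive_tool", "data": {"motion": "-4 -0.5 0 0; -8 -1.1 0 0; -9 -1.2 0 0; -10 -1.4 0 0; -11 -1.5 0 0; -12 -1.6 0 0; -12 -1.6 0 0; -12 -1.6 0 0"}}

```text
time: 3.35
tool_pos: [0.6219, -0.0546, 0.1928]
tool_rot: [-180.0, 0.0, 97.8]
contact_force: [-0.1, 0.9, 0.5]
width: 0.0455
finger_force: 0.5
```

Emit:
{"op": "drive_tool", "data": {"motion": "-1 -0.1 0 0; -1 -0.1 0 0; -2 -0.3 0 0; -2 -0.3 0 0; -3 -0.4 0 0; -3 -0.4 0 0; -3 -0.4 0 0; -3 -0.4 0 0"}}

```text
time: 4.15
tool_pos: [0.6188, -0.055, 0.1927]
tool_rot: [-180.0, -0.0, 97.8]
contact_force: [0.2, 0.2, 0.5]
width: 0.0454
finger_force: 0.4
```

Emit:
{"op": "drive_tool", "data": {"motion": "-1 -0.1 0 0; -1 -0.1 0 0; -2 -0.3 0 0; -2 -0.3 0 0; -2 -0.3 0 0; -2 -0.3 0 0; -2 -0.3 0 0; -2 -0.3 0 0"}}

```text
time: 4.95
tool_pos: [0.6169, -0.0553, 0.1928]
tool_rot: [-180.0, -0.0, 97.8]
contact_force: [0.8, -0.2, 0.9]
width: 0.0454
finger_force: 0.3
```

Check with a small wrist crop whether the handle is actually moving.

```bash
python3 - <<'E'
from h import *
w=grab_frame("wrist");cv2.imwrite("pics/w2.png",cv2.resize(w[100:340,180:450,::-1],None,fx=2,fy=2))
E
```

```text
(no output)
```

View pics/w2.png

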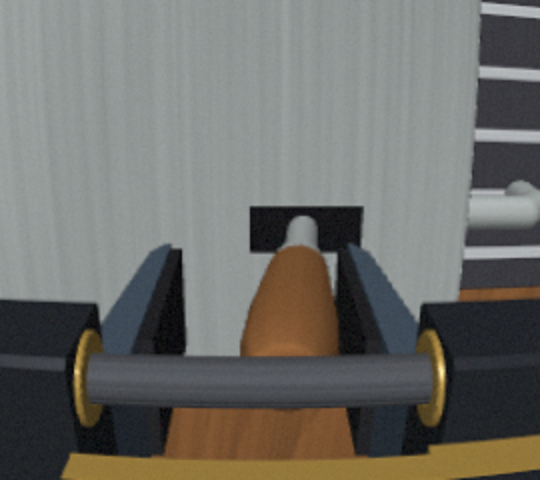

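The wrist crop shows the right handle against the far finger, leaning to the robot side of its slot: (290,330) against slot centre (307,228). I'll continue gently.

Emit:
{"op": "drive_tool", "data": {"motion": "-1 -0.1 0 0; -1 -0.1 0 0; -2 -0.3 0 0; -2 -0.3 0 0; -3 -0.4 0 0; -3 -0.4 0 0; -3 -0.4 0 0; -3 -0.4 0 0"}}

```text
time: 5.8
tool_pos: [0.6144, -0.0556, 0.1929]
tool_rot: [179.9, 0.0, 97.8]
contact_force: [4.3, 0.4, -1.0]
width: 0.0454
finger_force: 2.5
```

Emit:
{"op": "drive_tool", "data": {"motion": "-1 -0.1 0 0; -1 -0.1 0 0; -1 -0.1 0 0; -1 -0.1 0 0; -1 -0.1 0 0; -1 -0.1 0 0; -1 -0.1 0 0; -1 -0.1 0 0"}}

```text
time: 6.6
tool_pos: [0.614, -0.0557, 0.193]
tool_rot: [179.9, 0.0, 97.8]
contact_force: [8.8, 2.2, -3.4]
width: 0.0455
finger_force: 4.4
```

```bash
python3 - <<'E'
from h import *
t=grab_frame("side");cv2.imwrite("pics/s2.png",cv2.resize(t[120:245,300:440,::-1],None,fx=4,fy=4,interpolation=cv2.INTER_CUBIC))
E
```

```text
(no output)
```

View pics/s2.png

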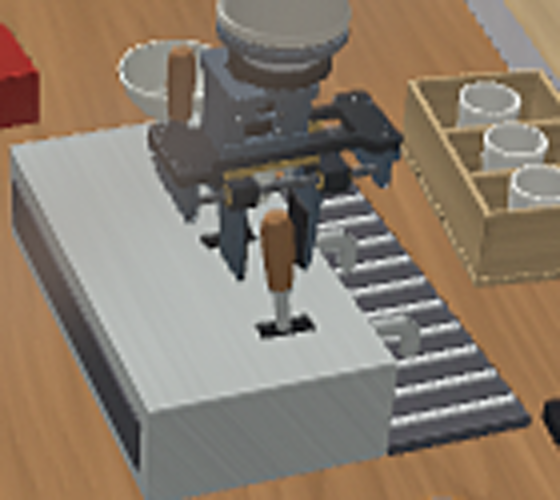

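The side crop shows the right handle leaning toward the robot, base (284,325) and top (274,220). The force rises only at the end of about 11 mm of travel, so the right handle is loose. Now push it away.

Emit:
{"op": "drive_tool", "data": {"motion": "8 1.1 0 0; 16 2.2 0 0; 20 2.7 0 0; 24 3.3 0 0; 28 3.8 0 0; 32 4.4 0 0; 35 4.8 0 0; 35 4.8 0 0"}}

```text
time: 7.45
tool_pos: [0.6484, -0.0509, 0.1928]
tool_rot: [180.0, 0.0, 97.8]
contact_force: [0.6, -0.2, 0.7]
width: 0.0458
finger_force: 0.0
```

Emit:
{"op": "drive_tool", "data": {"motion": "1 0.1 0 0; 2 0.3 0 0; 3 0.4 0 0; 4 0.5 0 0; 5 0.7 0 0; 5 0.7 0 0; 5 0.7 0 0; 5 0.7 0 0"}}

```text
time: 8.25
tool_pos: [0.653, -0.0503, 0.1928]
tool_rot: [180.0, 0.0, 97.8]
contact_force: [-0.5, 0.2, 0.3]
width: 0.0459
finger_force: 0.1
```

Emit:
{"op": "drive_tool", "data": {"motion": "1 0.1 0 0; 1 0.1 0 0; 2 0.3 0 0; 2 0.3 0 0; 3 0.4 0 0; 3 0.4 0 0; 3 0.4 0 0; 3 0.4 0 0"}}

```text
time: 9.05
tool_pos: [0.656, -0.0499, 0.1928]
tool_rot: [180.0, -0.0, 97.8]
contact_force: [-0.8, -1.2, 0.0]
width: 0.0452
finger_force: 0.3
```

Emit:
{"op": "drive_tool", "data": {"motion": "1 0.1 0 0; 1 0.1 0 0; 2 0.3 0 0; 2 0.3 0 0; 2 0.3 0 0; 2 0.3 0 0; 2 0.3 0 0; 2 0.3 0 0"}}

```text
time: 9.85
tool_pos: [0.658, -0.0496, 0.1928]
tool_rot: [180.0, 0.0, 97.8]
contact_force: [-0.7, -0.5, 0.5]
width: 0.0455
finger_force: 0.3
```

Emit:
{"op": "drive_tool", "data": {"motion": "1 0.1 0 0; 1 0.1 0 0; 2 0.3 0 0; 2 0.3 0 0; 3 0.4 0 0; 3 0.4 0 0; 3 0.4 0 0; 3 0.4 0 0"}}

```text
time: 10.65
tool_pos: [0.66, -0.0493, 0.1926]
tool_rot: [-179.9, -0.0, 97.8]
contact_force: [-8.8, -1.9, 4.5]
width: 0.0452
finger_force: 4.3
```

Emit:
{"op": "drive_tool", "data": {"motion": "-5 -0.7 0 0; -10 -1.4 0 0; -10 -1.4 0 0; -10 -1.4 40 0; -10 -1.4 80 0; -10 -1.4 110 0; -10 -1.4 110 0; -50 -30 110 -0.15"}}

```text
time: 11.45
tool_pos: [0.6137, -0.0776, 0.3028]
tool_rot: [179.8, -0.0, 89.4]
contact_force: [-0.4, -1.9, -0.9]
width: 0.0452
finger_force: 0.0
```

Emit:
{"op": "drive_tool", "data": {"motion": "-182 -278 -50 -1.84; -182 -278 -50 -1.84; -182 -278 -50 -1.84; -182 -278 -50 -1.84; -182 -278 -50 -1.84; -182 -278 -50 -1.84; -182 -278 -50 -1.84; -182 -278 -50 -1.84", "hand": 0.6}}

```text
time: 12.25
tool_pos: [0.4264, -0.3603, 0.2515]
tool_rot: [-180.0, 0.1, 19.9]
contact_force: [0.8, 1.4, 0.2]
width: 0.0545
finger_force: 0.0
```

Emit:
{"op": "drive_tool", "data": {"motion": "0 0 -20 -0.634; 0 0 -40 -0.634; 0 0 -60 -0.634; 0 0 -80 -0.634; 0 0 -80 -0.634; 0 0 -80 -0.634; 0 0 -80 -0.634; 0 0 -80 -0.634"}}

```text
time: 13.05
tool_pos: [0.4292, -0.3574, 0.1731]
tool_rot: [180.0, -0.0, -15.8]
contact_force: [0.4, -0.1, -0.9]
width: 0.0547
finger_force: 0.0
```

```bash
python3 - <<'E'
from h import *
s=state();print(s["tool_pos"],s["tool_rot"])
w=grab_frame("wrist");cv2.imwrite("pics/w3.png",w[:,:,::-1])
t=grab_frame("side");h=cv2.cvtColor(t,cv2.COLOR_RGB2HSV)[120:245,300:440]
E
```

```text
[ 0.4291547  -0.35736715  0.17310699] [ 1.79978356e+02 -3.95461028e-02 -1.58122724e+01]
```

View pics/w3.png

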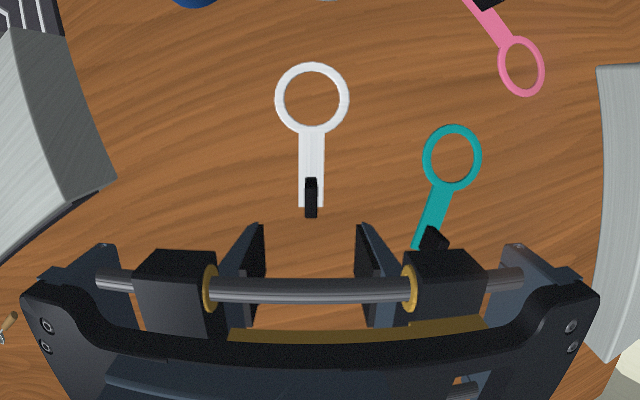

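The wrist view shows the white marker with its ring at (312,97) and fin at (311,197), aligned with the gripper; the turquoise look-alike's fin is at (432,238).

```bash
python3 - <<'E'
from h import *
s=state();c=camera_params("wrist")
r=onz("wrist",(312,97.5),.006);f=onz("wrist",(311,181),.052);f2=onz("wrist",(311,217),.025)
d=(r-f)[:2];L=np.linalg.norm(d);u=d/L
print(r,f,f2,L,np.degrees(np.arctan2(u[1],u[0])),"fin=",r[:2]-.095*u,"tq",onz("wrist",(432,238),.03))
fc=r[:2]-.095*u
q=onz("wrist",(432,238),.03)[:2]-fc;print(q@u,q@[-u[1],u[0]])
E
```

```text
[ 0.51960608 -0.38542487  0.006     ] [ 0.44768268 -0.36383103  0.052     ] [ 0.40606976 -0.35225331  0.025     ] 0.07509507130938747 -16.711536864173247 fin= [ 0.42861844 -0.3581073 ] tq [ 0.34844772 -0.47091035  0.03      ]
-0.0443477789799878 -0.1310921312816406
```

Emit:
{"op": "drive_tool", "data": {"motion": "-0.5 -0.6 -40 -0.01; -0.5 -0.6 -80 -0.01; -0.5 -0.6 -110 -0.01; -0.5 -0.6 -125 -0.01; -0.5 -0.6 -131 -0.01; -0.5 -0.6 -131 -0.01; -0.5 -0.6 -131 -0.01; -0.5 -0.6 -131 -0.01"}}

```text
time: 13.95
tool_pos: [0.429, -0.3583, 0.0429]
tool_rot: [180.0, -0.1, -16.4]
contact_force: [0.1, -0.3, 0.6]
width: 0.0548
finger_force: 0.0
```

Emit:
{"op": "drive_tool", "data": {"motion": "0 0 0 0; 0 0 0 0; 0 0 0 0; 0 0 0 0; 0 0 0 0; 0 0 0 0; 0 0 0 0; 0 0 0 0", "hand": 0}}

```text
time: 14.75
tool_pos: [0.4285, -0.3578, 0.0418]
tool_rot: [-180.0, 0.0, -16.5]
contact_force: [-0.2, 0.2, -0.1]
width: 0.0121
finger_force: 30.0
```

Emit:
{"op": "drive_tool", "data": {"motion": "0 0 40 0; 0 0 90 0; 0 0 140 0.1; 0 0 190 0.2; 10 20 240 0.3; 30 60 260 0.424; 50 106 260 0.424; 70 152 260 0.424"}}

```text
time: 15.55
tool_pos: [0.498, -0.2069, 0.3029]
tool_rot: [179.9, -0.1, 7.8]
contact_force: [0.8, -0.1, -1.5]
width: 0.012
finger_force: 30.0
```

Emit:
{"op": "drive_tool", "data": {"motion": "20 45 0 0; 36 85 0 0; 56 141 0 0; 56 141 0 0; 56 141 0 0; 56 141 0 0; 56 141 0 0; 56 141 0 0"}}

```text
time: 16.35
tool_pos: [0.5531, -0.0684, 0.3018]
tool_rot: [180.0, 0.0, 7.7]
contact_force: [0.7, 0.8, 0.1]
width: 0.0117
finger_force: 30.0
```

```bash
python3 - <<'E'
from h import *
s=state();print(s["tool_pos"],s["tool_rot"],s["width"])
w=grab_frame("wrist");cv2.imwrite("pics/w4.png",w[:,:,::-1])
E
```

```text
[ 0.55310378 -0.0684176   0.30181419] [1.79995576e+02 7.27214253e-03 7.74364692e+00] 0.011745846814008799
```

View pics/w4.png

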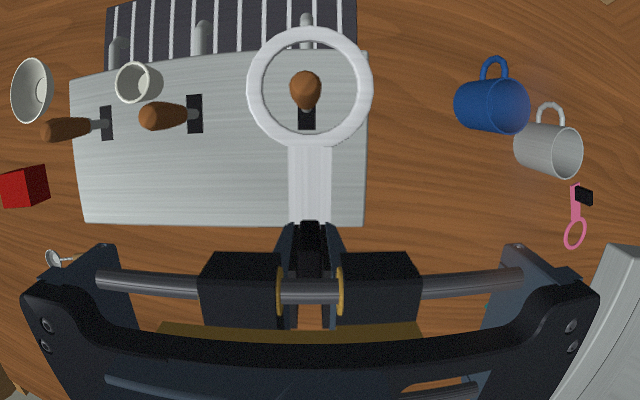

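The wrist view shows the ring at (310,87) held over the right handle, whose grip is at (305,90).

```bash
python3 - <<'E'
from h import *
print(onz("wrist",(310,87),.266),onz("wrist",(305,86),.21),onz("wrist",(305,91),.2),onz("wrist",(306.5,117),.1))
E
```

```text
[ 0.64723505 -0.05536815  0.266     ] [ 0.65194104 -0.05100925  0.21      ] [ 0.64876425 -0.05129428  0.2       ] [ 0.62647997 -0.05452068  0.1       ]
```

Emit:
{"op": "drive_tool", "data": {"motion": "4 4 0 0; 4 4 -25 0; 3 4 -50 0; 2 4 -75 0; 0 3 -100 0; -3 3 -120 0; -5 2 -140 0; -6 2 -150 0"}}

```text
time: 17.2
tool_pos: [0.5468, -0.0652, 0.1504]
tool_rot: [-180.0, 0.1, 7.8]
contact_force: [-0.8, 0.1, -0.6]
width: 0.0117
finger_force: 30.0
```

Emit:
{"op": "drive_tool", "data": {"motion": "-1 0 -4 0; -1 0 -7 0; -1 0 -9 0; -1 0 -9 0; -1 0 -9 0; -1 0 -9 0; -1 0 -9 0; -1 0 -9 0"}}

```text
time: 18.0
tool_pos: [0.5465, -0.0652, 0.1429]
tool_rot: [180.0, -0.0, 7.8]
contact_force: [0.0, -0.6, -0.7]
width: 0.0118
finger_force: 30.0
```

Just above the deck: lower 2 mm more, then release.

Emit:
{"op": "drive_tool", "data": {"motion": "0 0 -0.5 0; 0 0 -1 0; 0 0 -1 0; 0 0 -1.5 0; 0 0 -1.5 0; 0 0 -1.5 0; 0 0 -1.5 0; 0 0 -1.5 0"}}

```text
time: 18.8
tool_pos: [0.5464, -0.0652, 0.1418]
tool_rot: [180.0, -0.0, 7.8]
contact_force: [-3.5, 1.3, 10.0]
width: 0.0121
finger_force: 30.0
```

Emit:
{"op": "drive_tool", "data": {"motion": "0 0 -1.5 0; 0 0 -1.5 0; 0 0 -1.5 0; 0 0 -1.5 0; 0 0 -1.5 0; 0 0 -1.5 0; 0 0 -1.5 0; 0 0 -1.5 0", "hand": 0.5}}

```text
time: 19.6
tool_pos: [0.5464, -0.0652, 0.1398]
tool_rot: [180.0, -0.0, 7.8]
contact_force: [0.1, 0.2, 0.4]
width: 0.0455
finger_force: 0.0
```

Emit:
{"op": "drive_tool", "data": {"motion": "0 0 10 0; 0 0 30 0; 0 0 60 0; 0 0 100 0; 0 0 150 0; -40 -40 180 0; -80 -60 180 0; -100 -80 180 0"}}

```text
time: 20.4
tool_pos: [0.4444, -0.1458, 0.3217]
tool_rot: [179.9, -0.1, 7.9]
contact_force: [0.4, 0.0, -1.6]
width: 0.0457
finger_force: 0.0
```

```bash
python3 - <<'E'
from h import *
s=state();print(s["tool_pos"],s["tool_rot"],s["width"])
w=grab_frame("wrist");t=grab_frame("side")
o=np.vstack([cv2.resize(w[:220],(640,220)),cv2.resize(t[110:250,290:450],(411,360))[:,:].copy() if 0 else cv2.copyMakeBorder(cv2.resize(t[110:250,290:450],(411,360)),0,0,0,229,cv2.BORDER_CONSTANT)])
cv2.imwrite("pics/w5.png",o[:,:,::-1])
E
```

```text
[ 0.44444665 -0.14577041  0.32174072] [ 1.79916982e+02 -9.99463976e-02  7.86478677e+00] 0.045651184399306
```

View pics/w5.png

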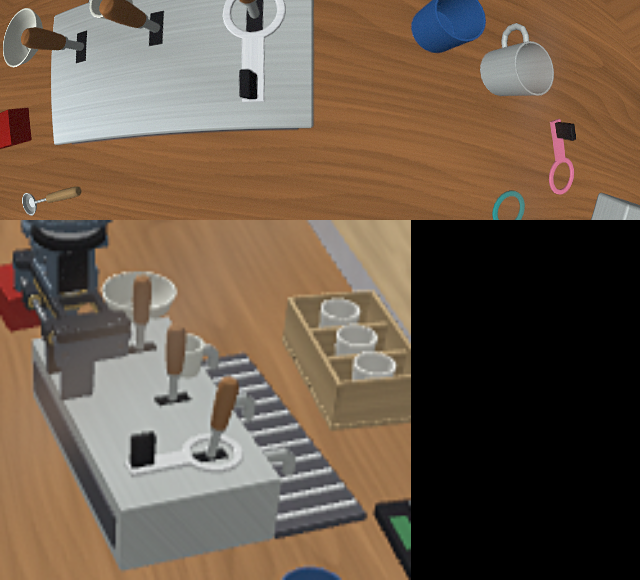

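The picture shows the marker flat on the deck, its ring (253,12) round the right handle, which leans away, and the robot clear.

```bash
python3 -c "
from workcell import *
print(close_job())"
```

```text
the job is handed in; nothing more can be done
None
```

The right handle is the loose one: I left it leaning away at the end of its play, with the marker's ring over it and the marker flat on the tap bar, and handed the job in at about 20 s (I did not rock the left and middle handles, and no verdict came back).

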